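# Turn a carton a quarter turn round the corner post of the taping board

### The job

On the grey taping board, turn the square cardboard carton a quarter turn anticlockwise (seen from above) by pushing it round against the steel post, without lifting or tipping it. Leave it standing on the board with its flat side snug along the right-hand side of the wooden rail behind the post (most of that side beside the rail) and its hand hole facing back along the rail to your side; leave the tape roll, calculator, price card and marker where they are.

Things in the scene. Friction and masses are not known exactly. Their poses are not given: they have to be found in the camera images.
- board: Fixed grey laminated board 320 x 250 x 12 mm. Origin on the table below the post's axis; x runs along the rail away from the robot, y left, z up. It spans x -170..150 mm, y -190..60 mm, top at z 12 mm. Wooden rail from the post to x 140 mm: 28 mm wide (y -14..14 mm), 45 mm high over the board's top; its right-hand side (y -14 mm) is in line with the post's right-hand side.
- post: Round steel guide post, 28 mm diameter, about 58 mm high over the board's top, fixed upright in the board at the rail's near end; its outer sleeve turns freely like a roller, so the carton's side rolls along it. Origin on the table on the post's axis; axes as the board's.
- rail_end (a point): Middle of the far end of the rail's top edge: 140 mm along the board's x from the post's axis, 57 mm over the table.
- carton: Square closed cardboard carton, 123 x 123 x 60 mm high, about 0.45 kg, too wide to grip, loose on the board on the robot's side of the post, which faces the left half of its far side. Origin: centre of underside. At the start x points roughly along the board's x, y left; hand hole in the +y side. It slides with friction; pushing its near side right of the post turns it round the post.
- grip_hole (a point): Middle of the dark oblong hand hole (52 x 18 mm, only a mark, no opening) in the carton's +y side, 60 mm from its centre and 22 mm over its underside. A pale rounded tuck flap on the lid lies over the same side.
- tape_roll: Brown tape roll, 96 mm diameter, 48 mm high, standing on the table to the right of the board. Origin at the centre of its underside.
- calculator: Dark desk calculator, 110 x 68 x 17 mm, lying on the table on the right. Origin at the centre of its underside.
- price_card: Yellow card upright in a black block, 100 mm wide, 81 mm high, on the far side of the cash tin, right of the board. Origin at the centre of its underside.
- marker: White pen with a red cap, 135 mm long, 17 mm thick, lying on the table on the right. Origin at the underside of its middle.

How it is judged:
By the outcome, as a careful person would: the job done as asked, in the order asked, and still so for the second after the job is handed in, with the robot touching nothing.
It also fails if it takes over 72 s, if anything falls off the work surface, if the arm or the gripper's body presses on something with over 40 N, if the wrist force passes 120 N, or if a joint passes its speed limit or range.

### The arm

A 6-joint arm with a two-finger parallel gripper is mounted at the origin on a cart in front of the work surface, level with it; the furniture and walls round the work are solid. World frame = base frame: x ahead of the robot, y to its left, z up, the work surface at z = 0. Lengths are in m, angles in rad, forces in N, time in s.
With the tool pointing down it reaches from about 0.25 to 0.85 m from the base axis. Payload 12.5 kg.
Tool frame: the origin (TCP) lies at the very end of the fingers, on their centre line; the grasp point (between the pads) lies 19 mm behind it; z points along the fingers, y is the line along which they close (so a half turn about z gives the same grasp; the last joint's range is limited). The gripper opens to 93 mm and grips with 3 to 60 N. Pads are 15 mm wide; open, the fingers measure 128 mm over their backs; the gripper's body (75 mm by 188 mm) begins 65 mm behind the grasp point.
Start: joints at [1.089, 0.351, 1.652, -0, 1.139, -0.085], TCP at [0.213, 0.507, 0.193] pointing down, gripper open.
Joint ranges: [-2.75, 2.75], [-0.79, 2.1], [0.01, 2.65], [-1.57, 4.71], [0.07, 3.14], [-2.87, 2.87]. Speed limits (rad/s): [2.22, 2.22, 2.79, 3.14, 3.14, 3.14].

### API

Orientations are given as a unit quaternion [x, y, z, w].
In Python, from workcell import bot gives the robot as it stands.
- The arm moves only by the tool tcp_steps, called after "Call:" as name(argument=value, ...) on one line, values as JSON. Schema: {"type":"object","properties":{"moves":{"type":"array","items":{"type":"object","properties":{"d":{"type":"array","items":{"type":"number"},"minItems":3,"maxItems":3},"yaw":{"type":"number"},"aperture":{"type":"number"}},"additionalProperties":false,"required":["aperture"]},"minItems":1,"maxItems":20},"grip_n":{"type":"number"},"only":{"type":"string"},"quiet":{"type":"boolean"},"lines":{"type":"string"}},"required":["moves"],"additionalProperties":false}. moves is a list of rows, 1 to 20 of them, each an object with the fields d (a list: dx, dy, dz in normalised numbers (1 is 0.2 m)), yaw (a turn about the tool's z in normalised numbers (1 is 2 pi rad)), aperture (the finger opening in m); a field left out counts as zero (the opening has to be given); each row shifts and turns the commanded pose from where the row before left it, along the tool's axes as they then stand; what a row does not reach is not made up. A row lasts 1/12 s, in which the tool goes at most 0.0417 m and 0.125 rad, less where a joint would pass 70% of its speed; a pose out of reach is approached as far as the arm can. The fingers move at their own pace and stop on an object; grip_n is the grip in N (left out, the last holds). Time passes only in rows, so rows that do not move let the fingers close. The tool returns the time, the measured TCP pose, the force, the opening and the grip force at its end. only (a regular expression) keeps the lines of the reply that match it, lines (a string "A,B") keeps lines A to B, and quiet returns only ok. Input that does not fit is refused with a message, and nothing moves.
- bot.read_state(): the state, without advancing time (a new reading comes with each control period).
- bot.grab_frame(name): name is "scene" or "top"; returns the picture (384x512x3 uint8, blue, green, red); there is no depth.
- bot.camera_info(name): a dict with "mtx" (3x3 intrinsics, pixels), "rvec" (rotation vector, rad) and "tvec" (3), from world to camera coordinates, as OpenCV has them. Camera axes: x right, y down, z forward; pixel columns grow to the right and rows downward; lengths in m; the calibration is good to about 2 mm. A picture is of the moment at which its call begins. camera_info takes no time and is no camera call.
- bot.sign_off(): hands the job in; it is judged then, once.
The state is a dict: "clock": time; "qpos": joint angles; "joint_vel": joint speeds; "effort": joint torques, N m; "ee_pos": TCP position; "ee_rot": TCP orientation; "force": force on the tool from outside, world axes, zero at the start; "wrist_torque": the same for the moment, N m; "width": finger opening in m; "grip_force": force on a finger pad.
Only numpy, scipy, OpenCV 4.12 (cv2) and the standard library are available. Lean on these libraries where they do the work, as an engineer would, in place of code of your own. Each camera call takes 0.05 s, during which the arm holds its last target. There are 200 camera calls.

## Working session

There is one attempt and no reset: what is moved stays moved. The work goes in short steps, Python scripts to look and compute and a tool call to move; the robot and the scene stay as the last step left them, time stands still between calls to the robot, and variables do not carry over. Pictures are saved under pics/ and viewed, at most 10 in all, crops included, and the job is handed in when it is done.

```bash
mkdir -p pics; ls; python3 - <<'E'
from workcell import bot
import cv2
for n in("scene","top"):
    cv2.imwrite(f"pics/{n}0.png",cv2.resize(bot.grab_frame(n),None,fx=1.5,fy=1.5,interpolation=cv2.INTER_CUBIC))
    print(bot.camera_info(n))
s=bot.read_state();print(s)
E
```

```text
pics
workcell.py
{'mtx': array([[460.53004773,   0.        , 257.40700937],
       [  0.        , 460.53004773, 196.48705672],
       [  0.        ,   0.        ,   1.        ]]), 'rvec': array([ 1.90986957, -0.6051591 ,  0.36899236]), 'tvec': array([-0.47933625,  0.19745156,  1.12417881])}
{'mtx': array([[490.82993162,   0.        , 255.94312729],
       [  0.        , 490.82993162, 192.78055959],
       [  0.        ,   0.        ,   1.        ]]), 'rvec': array([ 2.14180787, -2.19844196,  0.10868821]), 'tvec': array([0.01099038, 0.57962189, 1.26948209])}
{'clock': 0.1, 'qpos': array([ 1.08942388e+00,  3.51155917e-01,  1.65231914e+00, -1.99306269e-05,
        1.13914332e+00, -8.45682853e-02]), 'joint_vel': array([ 1.30327296e-03, -3.40840628e-03, -1.11245200e-03, -1.68826326e-04,
        1.28885048e-03,  3.06523755e-05]), 'effort': array([ 1.27285377e-03, -4.98021126e+01, -2.85710406e+01,  6.99841836e-02,
        2.37044797e-02, -1.54758681e-05]), 'ee_pos': array([0.21237257, 0.50698727, 0.19228534]), 'ee_rot': array([ 1.97098893e-01,  9.80383478e-01, -4.94991125e-04, -1.34506191e-04]), 'force': array([-0.20682611, -0.02732967, -0.3902769 ]), 'wrist_torque': array([ 0.01102565, -0.04733657, -0.01213687]), 'grip_force': 0.0, 'width': 0.09276386258656463}
```

View pics/scene0.png

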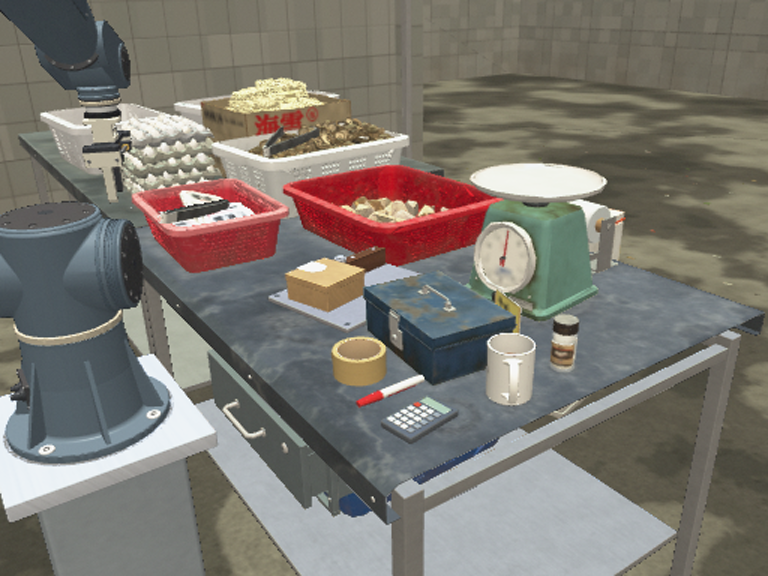

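View pics/top0.png

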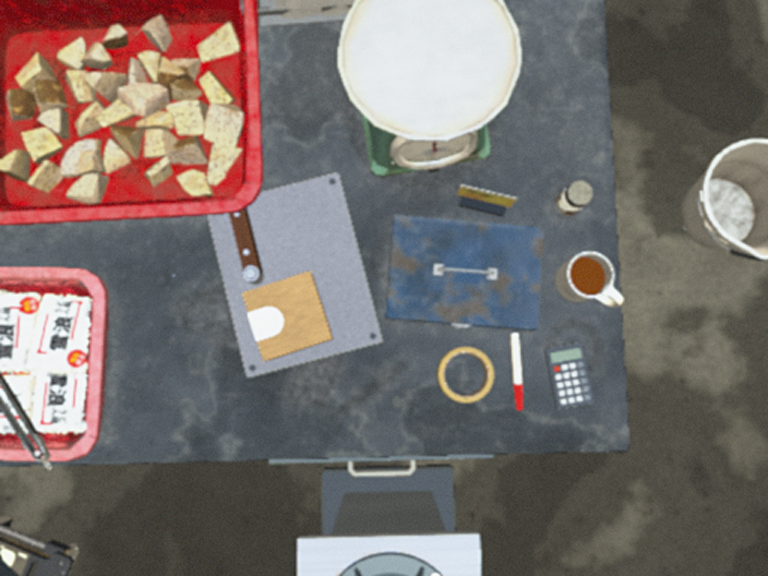

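The scene view shows the carton on the board, the cash tin to its right, and the red bins to its left and behind. In the top view (768 px picture) the post is at about (251,272), the carton at about (287,316) and the flap on its left. The rail runs up and left to the bin rim at about (238,212). I'll enlarge the board area.

```bash
python3 - <<'E'
from workcell import bot
import cv2
f=bot.grab_frame("top")[105:260,130:265]
cv2.imwrite("pics/crop0.png",cv2.resize(f,None,fx=3.85,fy=3.85,interpolation=cv2.INTER_CUBIC))
f=bot.grab_frame("scene")[140:250,170:300]
cv2.imwrite("pics/crop1.png",cv2.resize(f,None,fx=5,fy=5,interpolation=cv2.INTER_CUBIC))
E
```

```text
(no output)
```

View pics/crop0.png

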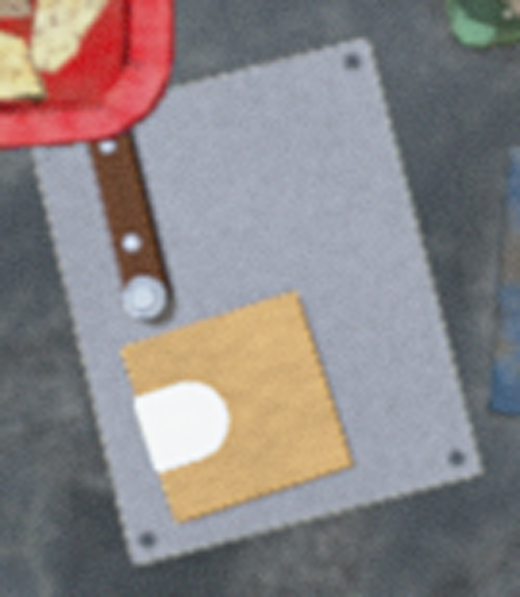

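View pics/crop1.png

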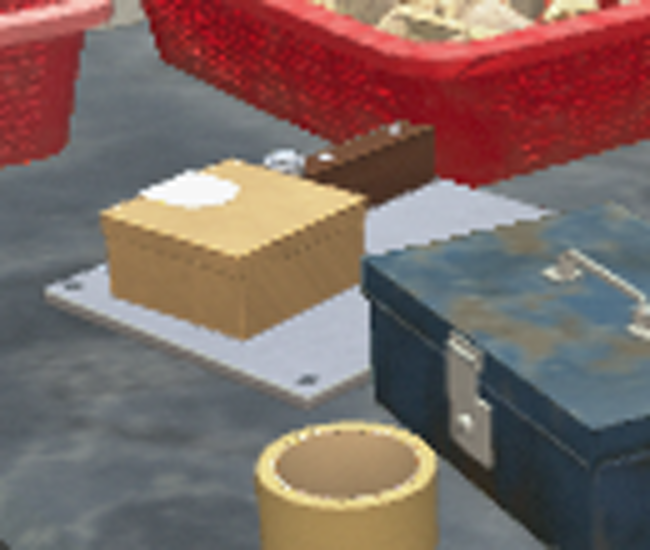

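The top crop gives the board's corners at (370,40), (482,470) and (135,563), the carton's lid corners at FL (122,347), FR (297,293), NR (352,465) and NL (180,520), and the post top at (146,297). In the scene crop the same lid corners are FL (235,160), FR (365,200), NR (240,260) and NL (103,212).

```bash
cat > h.py <<'E'
from workcell import bot
import cv2, numpy as np
def P(n):
    c=bot.camera_info(n);R=cv2.Rodrigues(c["rvec"])[0];return c["mtx"],R,np.array(c["tvec"]).ravel()
def plane(n,uv,z):
    K,R,t=P(n);d=R.T@np.linalg.inv(K)@[*uv,1];o=-R.T@t
    return o+d*(z-o[2])/d[2]
def tri(a,b):
    M=[np.c_[P(n)[1],P(n)[2]] for n in("top","scene")];K=[P(n)[0] for n in("top","scene")]
    X=cv2.triangulatePoints(K[0]@M[0],K[1]@M[1],np.array(a,float),np.array(b,float)).ravel();return X[:3]/X[3]
def proj(n,X):
    c=bot.camera_info(n);return cv2.projectPoints(np.array(X,float).reshape(-1,3),c["rvec"],c["tvec"],c["mtx"],None)[0].reshape(-1,2)
E
python3 - <<'E'
from h import *
np.set_printoptions(precision=4,suppress=True)
T=lambda u,v:(u/3.85+130-.4,v/3.85+105-.4)
S=lambda u,v:(u/5+170-.4,v/5+140-.4)
B=np.array([plane("top",T(*p),.012) for p in[(370,40),(482,470),(135,563)]]);print(B)
ax=B[0]-B[1];ay=B[2]-B[1]
print(np.linalg.norm(ax),np.linalg.norm(ay),np.arctan2(ax[1],ax[0]),np.arctan2(-ay[0],ay[1]))
th=(np.arctan2(ax[1],ax[0])+np.arctan2(-ay[0],ay[1]))/2
R=np.array([[np.cos(th),-np.sin(th)],[np.sin(th),np.cos(th)]])
loc=np.array([[.15,-.19],[-.17,-.19],[-.17,.06]])
O=(B[:,:2]-loc@R.T).mean(0);print("post from board",O,th)
print("post seen",plane("top",T(146,297),.07))
a=[(122,347),(297,293),(352,465),(180,520)];b=[(235,160),(365,200),(240,260),(103,212)]
for p,q in zip(a,b):
    X=plane("top",T(*p),.072);print(X,tri(T(*p),S(*q)),R.T@(X[:2]-O))
print("tape",plane("top",(466/1.5,374/1.5),.048))
print("tin NL,FL",plane("top",(387/1.5,318/1.5),.08),plane("top",(395/1.5,216/1.5),.08))
print("bin rim corner",[R.T@(plane("top",T(*p),.1)[:2]-O) for p in[(160,100),(130,140),(172,60)]])
print("rail end pixel crop",[( (x-129.6)*3.85,(y-104.6)*3.85) for x,y in proj("top",[[*(O+R@[.14,0]),.057]])])
E
```

```text
[[0.7964 0.0726 0.012 ]
 [0.4908 0.0013 0.012 ]
 [0.4332 0.2416 0.012 ]]
0.31379530959541463 0.24715667227124896 0.2294415972998 0.23532339075419687
post from board [0.6106 0.2235] 0.23238249402699843
post seen [0.61   0.2221 0.07  ]
[0.5767 0.238  0.072 ] [0.5769 0.2378 0.0724] [-0.0296  0.0219]
[0.6098 0.1212 0.072 ] [0.6091 0.1216 0.0721] [-0.0243 -0.0994]
[0.4945 0.0868 0.072 ] [0.4945 0.0869 0.0709] [-0.1444 -0.1064]
[0.4613 0.2006 0.072 ] [0.4602 0.2008 0.0745] [-0.1505  0.012 ]
tape [ 0.4277 -0.1412  0.048 ]
tin NL,FL [ 0.5256 -0.008   0.08  ] [ 0.6999 -0.0263  0.08  ]
bin rim corner [array([ 0.1186, -0.0456]), array([ 0.0977, -0.0202]), array([ 0.1427, -0.0596])]
rail end pixel crop [(np.float64(98.4125298146959), np.float64(101.25621530716141))]
```

The rows are not in the units I measure in: shifts go in shares of 0.2 m and turns go in shares of 2 pi rad. I convert before sending: 0.1235 rad / 6.2832 = 0.0197.

Call:
tcp_steps(moves=[{"yaw":0.0197,"aperture":0},{"yaw":0.0197,"aperture":0},{"yaw":0.0197,"aperture":0},{"yaw":0.0197,"aperture":0},{"yaw":0.0197,"aperture":0},{"yaw":0.0197,"aperture":0},{"yaw":0.0197,"aperture":0},{"yaw":0.0197,"aperture":0},{"yaw":0.0197,"aperture":0},{"yaw":0.0197,"aperture":0},{"yaw":0.0197,"aperture":0},{"yaw":0.0197,"aperture":0},{"yaw":0.0197,"aperture":0},{"yaw":0.0197,"aperture":0},{"yaw":0.0197,"aperture":0},{"yaw":0.0197,"aperture":0},{"yaw":0.0197,"aperture":0},{"yaw":0.0197,"aperture":0},{"yaw":0.0197,"aperture":0},{"yaw":0.0197,"aperture":0}], grip_n=20)

```text
clock: 1.87
ee_pos: [0.2125, 0.5072, 0.1926]
ee_rot: [0.991, 0.134, -0.0, 0.0]
force: [-0.3, 0.0, -0.4]
width: 0.0005
grip_force: 0.0
```

```bash
cat >> h.py <<'E'
O=np.array([.6103,.2230]);th=.2324
def Rz(a): return np.array([[np.cos(a),-np.sin(a)],[np.sin(a),np.cos(a)]])
def tool():
    from scipy.spatial.transform import Rotation as Q
    s=bot.read_state();M=Q.from_quat(s["ee_rot"]).as_matrix();return s,M
def where():
    s,M=tool();print("t",s["clock"],"board xy",(Rz(th).T@(s["ee_pos"][:2]-O)).round(4),"z",s["ee_pos"][2].round(4),"tool-x angle in board deg",np.degrees(np.arctan2(M[1,0],M[0,0])-th).round(1),"F",s["force"].round(1),"q6",s["qpos"][5].round(2))
def go(bx,by,z):
    s,M=tool();p=np.r_[O+Rz(th)@[bx,by],z];print("d tool",(M.T@(p-s["ee_pos"])).round(4))
E
python3 - <<'E'
from h import *
where();go(-.185,-.09,.19)
print("tin h",tri((387/1.5,318/1.5),(363/5+169.6,262/5+139.6)))
X=plane("scene",(480/5+169.6,185/5+139.6),0);print("bin foot board",Rz(th).T@(X[:2]-O))
E
```

```text
t 1.8667 board xy [-0.3217  0.3682] z 0.1926 tool-x angle in board deg 2.1 F [-0.3  0.  -0.4] q6 2.39
d tool [0.12   0.4628 0.0027]
tin h [ 0.52452129 -0.00779652  0.09419458]
bin foot board [ 0.18121782 -0.01488344]
```

In the tool's units: 0.04 m / 0.2 = 0.2, 0.0356 m / 0.2 = 0.178.

Call:
tcp_steps(moves=[{"d":[0.046,0.178,0],"aperture":0},{"d":[0.046,0.178,0],"aperture":0},{"d":[0.046,0.178,0],"aperture":0},{"d":[0.046,0.178,0],"aperture":0},{"d":[0.046,0.178,0],"aperture":0},{"d":[0.046,0.178,0],"aperture":0},{"d":[0.046,0.178,0],"aperture":0},{"d":[0.046,0.178,0],"aperture":0},{"d":[0.046,0.178,0],"aperture":0},{"d":[0.046,0.178,0],"aperture":0},{"d":[0.046,0.178,0],"aperture":0},{"d":[0.046,0.178,0],"aperture":0},{"d":[0.046,0.178,0],"aperture":0},{"d":[0,0,0.15],"aperture":0},{"d":[0,0,0.2],"aperture":0},{"d":[0,0,0.2],"aperture":0},{"d":[0,0,0.15],"aperture":0},{"d":[0,0,0.09],"aperture":0},{"aperture":0}], grip_n=20)

```text
clock: 3.45
ee_pos: [0.4509, 0.094, 0.0316]
ee_rot: [0.991, 0.137, -0.003, -0.0]
force: [-0.4, 0.9, -0.3]
width: 0.0005
grip_force: 0.0
```

```bash
python3 -c "
from h import *
where()"
```

```text
t 3.45 board xy [-0.1848 -0.0889] z 0.0316 tool-x angle in board deg 2.4 F [-0.4  0.9 -0.3] q6 1.4
```

In the tool's units: 0.01 m / 0.2 = 0.05, 0.0065 m / 0.2 = 0.0325, -0.05 rad / 6.2832 = -0.008.

Call:
tcp_steps(moves=[{"d":[0.05,0,0],"aperture":0},{"d":[0.05,0,0],"aperture":0},{"d":[0.03,0,0],"aperture":0},{"d":[0.03,0,0],"aperture":0},{"d":[0.025,0,0],"yaw":-0.0032,"aperture":0},{"d":[0.025,0,0],"yaw":-0.0032,"aperture":0},{"d":[0.025,0.015,0],"yaw":-0.0048,"aperture":0},{"d":[0.025,0.025,0],"yaw":-0.008,"aperture":0},{"d":[0.0225,0.0325,0],"yaw":-0.008,"aperture":0},{"d":[0.0225,0.0325,0],"yaw":-0.008,"aperture":0},{"d":[0.0225,0.0325,0],"yaw":-0.008,"aperture":0},{"d":[0.0225,0.0325,0],"yaw":-0.008,"aperture":0},{"d":[0.0225,0.0325,0],"yaw":-0.008,"aperture":0},{"d":[0.0225,0.0325,0],"yaw":-0.008,"aperture":0},{"d":[0.0225,0.0325,0],"yaw":-0.008,"aperture":0},{"aperture":0}], grip_n=20)

```text
clock: 4.78
ee_pos: [0.5574, 0.0787, 0.035]
ee_rot: [0.931, 0.365, 0.001, 0.0]
force: [-0.0, 0.0, 0.3]
width: 0.0003
grip_force: 0.3
```

```bash
cat >> h.py <<'E'
def snap(name):
    f=bot.grab_frame("top")[105:260,130:285]
    cv2.imwrite("pics/"+name,cv2.resize(f,None,fx=3.85,fy=3.85,interpolation=cv2.INTER_CUBIC))
    where()
def B(u,v,z=.072): return (Rz(th).T@(plane("top",(u/3.85+129.6,v/3.85+104.6),z)[:2]-O)).round(4)
E
python3 -c "
from h import *
snap('p1.png')"
```

```text
t 4.8333 board xy [-0.0853 -0.1279] z 0.0349 tool-x angle in board deg 29.3 F [-0.7  0.  -0.1] q6 0.88
```

View pics/p1.png

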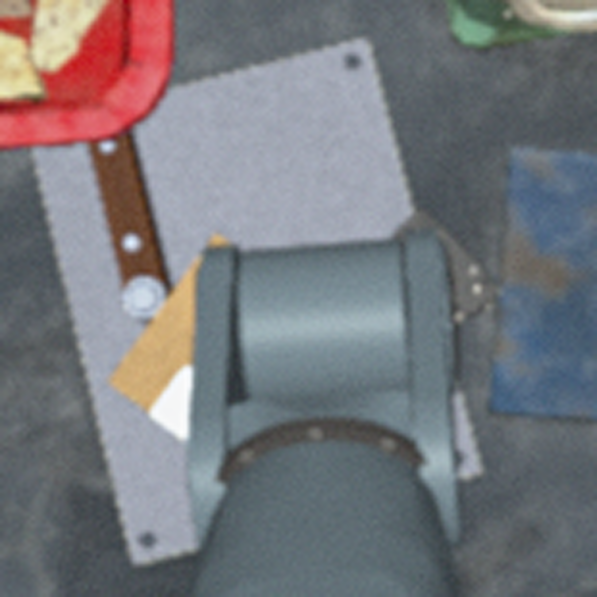

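The carton is turning against the post. Its lid corners show at FL (110,382) and FR (218,237), and the post (145,297) touches the far side.

```bash
python3 - <<'E'
from h import *
f,r=B(110,382),B(218,237);e=(f-r)/np.linalg.norm(f-r);n=np.array([e[1],-e[0]])
c=(f+r)/2-.0615*n
print(f,r,np.linalg.norm(f-r),"ang",np.degrees(np.arctan2(n[1],n[0])),"centre",c,"s",-c@e,"post gap",-c@n-.0755)
s,M=tool();p=Rz(th).T@(s["ee_pos"][:2]-O)-c;print("tool local",p@n,p@e)
E
```

```text
[-0.0498  0.0355] [ 0.0261 -0.0572] 0.11980859735428005 ang 39.30959564937204 centre [-0.05943465 -0.04981089] s 0.0008879162459888324 post gap 0.002042337882618872
tool local -0.06945483528686376 -0.043999048938117256
```

In the tool's units: -0.03 m / 0.2 = -0.15, -0.015 m / 0.2 = -0.075, 0.11 rad / 6.2832 = 0.0175.

Call:
tcp_steps(moves=[{"d":[-0.075,0,0],"aperture":0},{"d":[-0.075,0,0],"aperture":0},{"d":[0,0,-0.15],"aperture":0},{"d":[0,0,-0.15],"aperture":0},{"d":[0,0,-0.15],"aperture":0},{"yaw":0.0159,"aperture":0},{"yaw":0.0159,"aperture":0},{"yaw":0.0159,"aperture":0},{"yaw":0.0159,"aperture":0},{"yaw":0.0175,"aperture":0},{"aperture":0}], grip_n=20)

```text
clock: 5.75
ee_pos: [0.5338, 0.0589, 0.125]
ee_rot: [0.993, 0.114, 0.0, -0.0]
force: [-0.1, -0.1, 0.4]
width: 0.0004
grip_force: 0.0
```

```bash
python3 -c "
from h import *
where();go(-.150,.005,.032)"
```

```text
t 5.75 board xy [-0.1122 -0.142 ] z 0.125 tool-x angle in board deg -0.2 F [-0.1 -0.1  0.4] q6 1.37
d tool [-0.0384 -0.1469  0.0929]
```

In the tool's units: -0.0367 m / 0.2 = -0.1835, 0.031 m / 0.2 = 0.155.

Call:
tcp_steps(moves=[{"d":[-0.048,-0.1835,0],"aperture":0},{"d":[-0.048,-0.1835,0],"aperture":0},{"d":[-0.048,-0.1835,0],"aperture":0},{"d":[-0.048,-0.1835,0],"aperture":0},{"aperture":0},{"d":[0,0,0.155],"aperture":0},{"d":[0,0,0.155],"aperture":0},{"d":[0,0,0.155],"aperture":0},{"aperture":0}], grip_n=20)

```text
clock: 6.5
ee_pos: [0.4595, 0.1915, 0.0275]
ee_rot: [0.993, 0.118, -0.004, 0.001]
force: [-1.4, -0.3, -0.4]
width: 0.0001
grip_force: 0.0
```

```bash
python3 -c "
from h import *
where();snap('p2.png');import subprocess"
```

```text
t 6.5 board xy [-0.154  0.004] z 0.0275 tool-x angle in board deg 0.3 F [-1.4 -0.3 -0.4] q6 1.63
t 6.55 board xy [-0.1526  0.0041] z 0.0301 tool-x angle in board deg 0.2 F [-0.4  0.2  0.8] q6 1.64
```

View pics/p2.png

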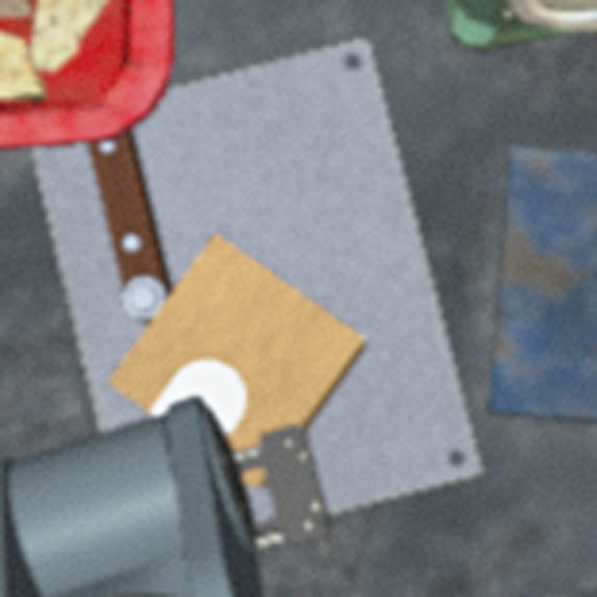

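The carton lies clear at about 39°, with lid corners at (218,237), (365,342) and (110,382). The finger is down beside the near end of the hand-hole side. I'll push there, forward and to the right.

In the tool's units: 0.006 m / 0.2 = 0.03.

Call:
tcp_steps(moves=[{"d":[0.03,0.03,0],"aperture":0},{"d":[0.03,0.03,0],"aperture":0},{"d":[0.03,0.03,0],"aperture":0},{"d":[0.03,0.03,0],"aperture":0},{"d":[0.03,0.03,0],"aperture":0},{"d":[0.03,0.03,0],"aperture":0},{"d":[0.03,0.03,0],"aperture":0},{"aperture":0}], grip_n=20)

```text
clock: 7.22
ee_pos: [0.515, 0.1606, 0.0321]
ee_rot: [0.993, 0.117, 0.001, 0.0]
force: [0.2, -0.1, -0.6]
width: 0.0003
grip_force: 0.0
```

```bash
cat >> h.py <<'E'
def carton():
    f=bot.grab_frame("top");h=cv2.cvtColor(f,cv2.COLOR_BGR2HSV)
    m=cv2.inRange(h,(12,70,130),(28,255,255));m[:, :140]=0;m[:105]=0;m[:,262:]=0;m[262:]=0
    cs=max(cv2.findContours(m,cv2.RETR_EXTERNAL,cv2.CHAIN_APPROX_NONE)[0],key=cv2.contourArea)
    hl=cv2.convexHull(cs);ap=cv2.approxPolyDP(hl,3,True).reshape(-1,2)
    print("carton hull in board:",[tuple(float(v) for v in (Rz(th).T@(plane("top",p,.072)[:2]-O)).round(3)) for p in ap])
    where()
E
python3 -c "
from h import *
carton()"
```

```text
carton hull in board: [(-0.02, -0.0), (0.052, -0.071), (-0.029, -0.156), (-0.06, -0.133), (-0.066, -0.094)]
t 7.2667 board xy [-0.1076 -0.0382] z 0.032 tool-x angle in board deg 0.1 F [0.4 0.7 0.8] q6 1.55
```

In the tool's units: 0.006 m / 0.2 = 0.03, 0.005 m / 0.2 = 0.025.

Call:
tcp_steps(moves=[{"d":[0.03,0.03,0],"aperture":0},{"d":[0.03,0.03,0],"aperture":0},{"d":[0.03,0.03,0],"aperture":0},{"d":[0.03,0.03,0],"aperture":0},{"d":[0.03,0.025,0],"aperture":0},{"aperture":0}], grip_n=20)

```text
clock: 7.77
ee_pos: [0.5509, 0.1395, 0.0319]
ee_rot: [0.993, 0.117, 0.001, 0.0]
force: [0.2, -0.2, -0.1]
width: 0.0003
grip_force: 0.0
```

```bash
python3 -c "
from h import *
carton()"
```

```text
carton hull in board: [(0.082, -0.071), (0.021, -0.169), (-0.022, -0.148), (-0.034, -0.124), (0.015, -0.03)]
t 7.8167 board xy [-0.0776 -0.0672] z 0.0318 tool-x angle in board deg 0.1 F [ 0.3 -0.6  1.1] q6 1.5
```

In the tool's units: 0.033 m / 0.2 = 0.165, -0.03 m / 0.2 = -0.15, -0.124 rad / 6.2832 = -0.0197.

Call:
tcp_steps(moves=[{"d":[-0.1,0,0],"aperture":0},{"d":[0,0,-0.15],"aperture":0},{"d":[0,0,-0.15],"aperture":0},{"d":[0,0,-0.15],"aperture":0},{"d":[0,0.165,0],"aperture":0},{"d":[0,0.165,0],"aperture":0},{"d":[0,0.165,0],"aperture":0},{"d":[0,0.165,0],"aperture":0},{"yaw":-0.0197,"aperture":0},{"yaw":-0.0197,"aperture":0},{"yaw":-0.0197,"aperture":0},{"yaw":-0.0197,"aperture":0},{"yaw":-0.0197,"aperture":0},{"yaw":-0.0197,"aperture":0},{"yaw":-0.0197,"aperture":0},{"yaw":-0.0197,"aperture":0},{"aperture":0}], grip_n=20)

```text
clock: 9.23
ee_pos: [0.5605, 0.0073, 0.1219]
ee_rot: [0.816, 0.578, 0.0, 0.0]
force: [-0.2, 0.0, 0.2]
width: 0.0
grip_force: 0.0
```

```bash
python3 -c "
from h import *
carton();go(-.0195,-.1935,.036)"
```

```text
carton hull in board: [(0.082, -0.071), (0.036, -0.144), (-0.074, -0.095), (-0.019, -0.006)]
t 9.2833 board xy [-0.0982 -0.1985] z 0.1219 tool-x angle in board deg 56.9 F [0.6 0.2 0. ] q6 0.28
d tool [0.0472 0.0631 0.0859]
```

In the tool's units: 0.0315 m / 0.2 = 0.1575, 0.009 m / 0.2 = 0.045, -0.05 rad / 6.2832 = -0.008.

Call:
tcp_steps(moves=[{"d":[0.118,0.1575,0],"aperture":0},{"d":[0.118,0.1575,0],"aperture":0},{"aperture":0},{"d":[0,0,0.15],"aperture":0},{"d":[0,0,0.15],"aperture":0},{"d":[0,0,0.13],"aperture":0},{"aperture":0},{"d":[0.045,0,0],"aperture":0},{"d":[0.045,0,0],"aperture":0},{"d":[0.045,0,0],"aperture":0},{"d":[0.0215,0.025,0],"yaw":-0.008,"aperture":0},{"d":[0.0215,0.025,0],"yaw":-0.008,"aperture":0},{"d":[0.0215,0.025,0],"yaw":-0.008,"aperture":0},{"d":[0.0215,0.025,0],"yaw":-0.008,"aperture":0},{"d":[0.0215,0.025,0],"yaw":-0.008,"aperture":0},{"d":[0.0215,0.025,0],"yaw":-0.008,"aperture":0},{"d":[0.0215,0.025,0],"yaw":-0.008,"aperture":0},{"d":[0.0215,0.025,0],"yaw":-0.008,"aperture":0},{"aperture":0}], grip_n=20)

```text
clock: 10.87
ee_pos: [0.691, 0.0843, 0.0375]
ee_rot: [0.686, 0.728, 0.001, 0.001]
force: [-0.3, 0.5, 0.3]
width: 0.0004
grip_force: 0.0
```

```bash
python3 -c "
from h import *
carton();snap('p3.png')"
```

```text
carton hull in board: [(0.084, -0.034), (-0.017, -0.03), (-0.038, -0.017), (0.047, -0.019)]
t 10.9167 board xy [ 0.046  -0.1538] z 0.0372 tool-x angle in board deg 79.9 F [-0.1 -0.8 -1. ] q6 -0.0
t 10.9667 board xy [ 0.0455 -0.1541] z 0.0369 tool-x angle in board deg 79.8 F [ 0.2  0.  -0.7] q6 -0.0
```

View pics/p3.png

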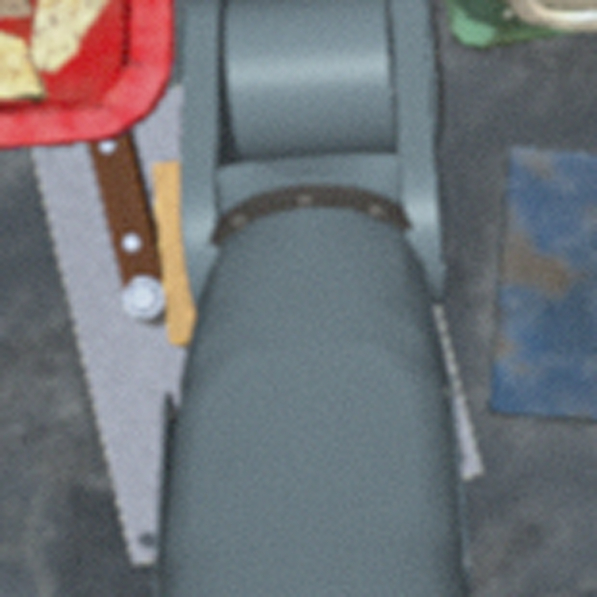

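The carton is almost round: its left side runs from (153,165) to (170,345), close beside the rail. I'll finish the turn, then slide it forward.

In the tool's units: 0.004 m / 0.2 = 0.02, 0.003 m / 0.2 = 0.015, -0.02 rad / 6.2832 = -0.0032.

Call:
tcp_steps(moves=[{"d":[0.02,0.02,0],"yaw":-0.008,"aperture":0},{"d":[0.02,0.02,0],"yaw":-0.008,"aperture":0},{"d":[0.02,0.02,0],"yaw":-0.008,"aperture":0},{"d":[0.015,0.01,0],"yaw":-0.0032,"aperture":0},{"d":[0.015,0,0],"aperture":0},{"d":[0.015,0,0],"aperture":0},{"aperture":0}], grip_n=20)

```text
clock: 11.55
ee_pos: [0.7029, 0.0973, 0.0377]
ee_rot: [0.624, 0.782, -0.002, 0.006]
force: [9.0, -40.3, 2.8]
width: 0.0004
grip_force: 20.1
```

```bash
python3 -c "
from h import *
print(B(153,165),B(170,345));where()"
```

```text
[ 0.0846 -0.0268] [-0.0361 -0.0088]
t 11.55 board xy [ 0.0611 -0.1437] z 0.0377 tool-x angle in board deg 89.5 F [  9.  -40.3   2.8] q6 -0.14
```

In the tool's units: -0.04 m / 0.2 = -0.2, -0.03 m / 0.2 = -0.15, 0.12 rad / 6.2832 = 0.0191.

Call:
tcp_steps(moves=[{"d":[-0.05,0,0],"aperture":0},{"d":[-0.05,0,0],"aperture":0},{"d":[0,0,-0.15],"aperture":0},{"d":[0,0,-0.15],"aperture":0},{"d":[0,0,-0.15],"aperture":0},{"d":[0,-0.2,0],"aperture":0},{"d":[0,-0.2,0],"aperture":0},{"d":[0,-0.2,0],"aperture":0},{"d":[0,-0.2,0],"aperture":0},{"yaw":0.0191,"aperture":0},{"yaw":0.0191,"aperture":0},{"yaw":0.0191,"aperture":0},{"yaw":0.0191,"aperture":0},{"yaw":0.0191,"aperture":0},{"yaw":0.0191,"aperture":0},{"yaw":0.0191,"aperture":0},{"yaw":0.0191,"aperture":0},{"yaw":0.0191,"aperture":0},{"yaw":0.0191,"aperture":0}], grip_n=20)

```text
clock: 13.13
ee_pos: [0.5486, 0.05, 0.1262]
ee_rot: [0.957, 0.291, 0.0, -0.0]
force: [0.5, 1.1, 0.6]
width: 0.0009
grip_force: 0.0
```

Call:
tcp_steps(moves=[{"yaw":0.0191,"aperture":0},{"yaw":0.0191,"aperture":0},{"yaw":0.0191,"aperture":0},{"aperture":0}])

```text
clock: 13.47
ee_pos: [0.5486, 0.05, 0.1262]
ee_rot: [0.993, 0.115, 0.0, -0.0]
force: [-0.3, 0.4, 0.6]
width: 0.0003
grip_force: 0.0
```

```bash
python3 -c "
from h import *
carton();go(-.08,-.085,.035)"
```

```text
carton hull in board: [(0.079, -0.134), (0.011, -0.135), (-0.043, -0.037), (-0.04, -0.016), (0.081, -0.014)]
t 13.5167 board xy [-0.0999 -0.1542] z 0.1261 tool-x angle in board deg 0.3 F [-0.3  0.5  0.6] q6 1.34
d tool [ 0.0202 -0.0691  0.0911]
```

In the tool's units: -0.0345 m / 0.2 = -0.1725, 0.01 m / 0.2 = 0.05.

Call:
tcp_steps(moves=[{"d":[0.05,-0.1725,0],"aperture":0},{"d":[0.05,-0.1725,0],"aperture":0},{"d":[0,0,0.15],"aperture":0},{"d":[0,0,0.15],"aperture":0},{"d":[0,0,0.155],"aperture":0},{"aperture":0},{"d":[0.04,0,0],"aperture":0},{"d":[0.04,0,0],"aperture":0},{"d":[0.04,0,0],"aperture":0},{"d":[0.03,0,0],"aperture":0},{"d":[0.03,0,0],"aperture":0},{"d":[0.03,0,0],"aperture":0},{"d":[0.03,0,0],"aperture":0},{"d":[0.03,0,0],"aperture":0},{"d":[0.03,0,0],"aperture":0},{"d":[0.015,0,0],"aperture":0},{"aperture":0}], grip_n=20)

```text
clock: 14.93
ee_pos: [0.6141, 0.1365, 0.0354]
ee_rot: [0.993, 0.118, 0.001, -0.0]
force: [0.4, -0.3, 0.3]
width: 0.0006
grip_force: 0.0
```

Call:
tcp_steps(moves=[{"d":[-0.1,0,0],"aperture":0},{"d":[-0.1,0,0],"aperture":0},{"d":[0,0,-0.2],"aperture":0},{"d":[0,0,-0.2],"aperture":0},{"d":[-0.15,0.1,-0.05],"aperture":0},{"d":[-0.15,0.1,0],"aperture":0},{"d":[-0.15,0.1,0],"aperture":0},{"aperture":0}])

```text
clock: 15.6
ee_pos: [0.4976, 0.0448, 0.1251]
ee_rot: [0.993, 0.117, -0.0, 0.0]
force: [-0.3, 0.2, 0.0]
width: 0.0004
grip_force: 0.0
```

```bash
python3 -c "
from h import *
carton();snap('p4.png')"
```

```text
carton hull in board: [(0.112, -0.134), (-0.007, -0.133), (-0.008, -0.016), (0.111, -0.014)]
t 15.65 board xy [-0.1483 -0.1467] z 0.1255 tool-x angle in board deg 0.1 F [ 0.3 -0.3 -0.1] q6 1.34
t 15.7 board xy [-0.1468 -0.1462] z 0.1255 tool-x angle in board deg 0.2 F [-0.7 -0.7 -0.3] q6 1.34
```

View pics/p4.png

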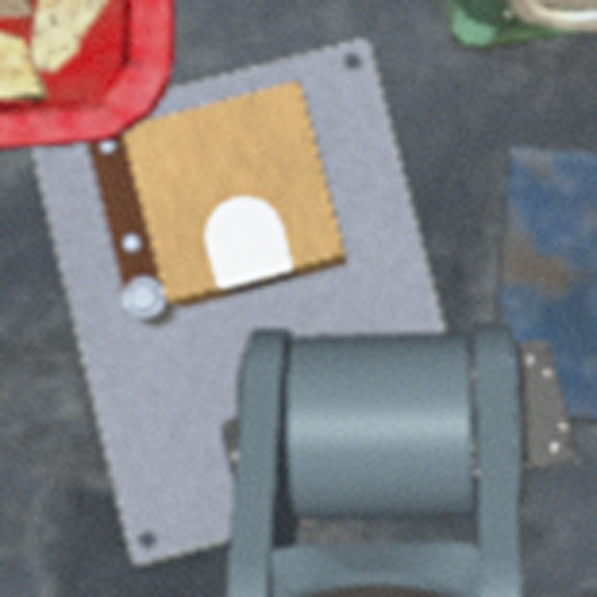

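The carton stands beside the rail with the flap and hole side facing back; lid corners are at (125,135), (300,83), (345,262) and (165,300). I'll press it gently from the right to make sure it is snug.

In the tool's units: 0.02 m / 0.2 = 0.1, -0.12 rad / 6.2832 = -0.0191.

Call:
tcp_steps(moves=[{"d":[0,0.1,0],"aperture":0},{"d":[0,0.1,0],"yaw":-0.0191,"aperture":0},{"yaw":-0.0191,"aperture":0},{"yaw":-0.0191,"aperture":0},{"yaw":-0.0191,"aperture":0},{"yaw":-0.0191,"aperture":0},{"yaw":-0.0191,"aperture":0},{"yaw":-0.0191,"aperture":0},{"yaw":-0.0191,"aperture":0},{"yaw":-0.0191,"aperture":0},{"yaw":-0.0191,"aperture":0},{"yaw":-0.0191,"aperture":0},{"yaw":-0.0191,"aperture":0},{"yaw":-0.0191,"aperture":0},{"aperture":0}], grip_n=20)

```text
clock: 16.95
ee_pos: [0.5113, 0.0093, 0.1248]
ee_rot: [0.62, 0.784, 0.0, 0.0]
force: [0.0, 0.2, 0.1]
width: 0.0003
grip_force: 0.0
```

```bash
python3 -c "
from h import *
where();go(.05,-.165,.036)"
```

```text
t 16.95 board xy [-0.1455 -0.1852] z 0.1248 tool-x angle in board deg 90.0 F [0.  0.2 0.1] q6 -0.31
d tool [0.0202 0.1954 0.089 ]
```

In the tool's units: 0.039 m / 0.2 = 0.195, 0.03 m / 0.2 = 0.15.

Call:
tcp_steps(moves=[{"d":[0,0.195,0],"aperture":0},{"d":[0,0.195,0],"aperture":0},{"d":[0,0.195,0],"aperture":0},{"d":[0,0.195,0],"aperture":0},{"d":[0,0.195,0],"aperture":0},{"aperture":0},{"d":[0,0,0.15],"aperture":0},{"d":[0,0,0.15],"aperture":0},{"d":[0,0,0.145],"aperture":0},{"aperture":0},{"d":[0.05,0,0],"aperture":0},{"d":[0.05,0,0],"aperture":0},{"d":[0.04,0,0],"aperture":0},{"d":[0.02,0,0],"aperture":0},{"d":[0.015,0,0],"aperture":0},{"d":[0.01,0,0],"aperture":0},{"d":[0.01,0,0],"aperture":0},{"aperture":0}], grip_n=20)

```text
clock: 18.45
ee_pos: [0.6916, 0.0906, 0.036]
ee_rot: [0.623, 0.782, 0.0, 0.0]
force: [-0.4, 0.6, -0.2]
width: 0.0003
grip_force: 0.0
```

```bash
python3 -c "
from h import *
where()"
```

```text
t 18.45 board xy [ 0.0486 -0.1476] z 0.036 tool-x angle in board deg 89.6 F [-0.4  0.6 -0.2] q6 -0.16
```

In the tool's units: 0.001 m / 0.2 = 0.005.

Call:
tcp_steps(moves=[{"d":[0.005,0,0],"aperture":0},{"d":[0.005,0,0],"aperture":0},{"d":[0.005,0,0],"aperture":0},{"aperture":0}], grip_n=20)

```text
clock: 18.78
ee_pos: [0.6908, 0.0933, 0.0357]
ee_rot: [0.623, 0.782, -0.0, -0.0]
force: [-0.1, -0.4, 0.1]
width: 0.0007
grip_force: 0.0
```

Call:
tcp_steps(moves=[{"d":[0.005,0,0],"aperture":0},{"aperture":0}])

```text
clock: 18.95
ee_pos: [0.6906, 0.0938, 0.0357]
ee_rot: [0.623, 0.782, -0.0, 0.0]
force: [-0.2, -3.8, 0.7]
width: 0.0005
grip_force: 1.5
```

In the tool's units: 0.001 m / 0.2 = 0.005.

Call:
tcp_steps(moves=[{"d":[0.005,0,0],"aperture":0},{"aperture":0}])

```text
clock: 19.12
ee_pos: [0.6903, 0.094, 0.0357]
ee_rot: [0.623, 0.782, -0.001, 0.0]
force: [-0.5, -8.1, 0.0]
width: 0.0002
grip_force: 3.7
```

Call:
tcp_steps(moves=[{"d":[-0.075,0,0],"aperture":0},{"d":[-0.075,0,0],"aperture":0},{"d":[0,0,-0.2],"aperture":0},{"d":[0,0,-0.2],"aperture":0},{"d":[0,-0.2,-0.1],"aperture":0},{"d":[0,-0.2,0],"aperture":0},{"d":[0,-0.2,0],"aperture":0},{"d":[0,-0.2,0],"aperture":0},{"d":[0,-0.2,0],"aperture":0},{"aperture":0},{"aperture":0}])

```text
clock: 20.03
ee_pos: [0.504, 0.0207, 0.1349]
ee_rot: [0.623, 0.782, 0.0, 0.0]
force: [1.0, -0.6, -0.2]
width: 0.0007
grip_force: 0.0
```

```bash
python3 -c "
from h import *
carton()
f=np.hstack([bot.grab_frame('top'),bot.grab_frame('scene')]);cv2.imwrite('pics/end.png',cv2.resize(f,(800,300)))"
```

```text
carton hull in board: [(0.112, -0.134), (-0.007, -0.133), (-0.008, -0.016), (0.111, -0.014)]
t 20.0833 board xy [-0.1484 -0.1725] z 0.1351 tool-x angle in board deg 89.6 F [1.  0.1 0.1] q6 -0.28
```

View pics/end.png

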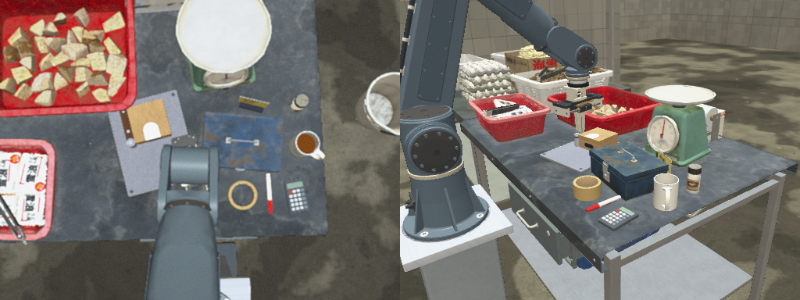

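The carton sits at about (148,118), against the rail with its hole facing back. The tape roll, marker, calculator and price card are where they were, and the arm is clear.

```bash
python3 -c "
from workcell import bot
print(bot.sign_off())"
```

```text
the job is handed in; nothing more can be done
None
```

I turned the carton a quarter turn anticlockwise by pushing only, and handed it in at about 20 s: it stands flat against the rail's right-hand side, nearly all of that side beside the rail, hand hole facing back to the robot's side, and the final pictures show the tape roll, calculator, price card and marker where they were. One finger push against the stop briefly reached about 41 N at the wrist.

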